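Take the reverse-threaded nut off the dryer blower

ROBOT

A 6-joint arm with a two-finger parallel gripper is mounted at the origin on the work surface. World frame = base frame: x ahead of the robot, y to its left, z up, the work surface at z = 0. Lengths are in mm, angles in rad, forces in N, time in s.
With the tool pointing down it reaches from about 400 to 825 mm from the base axis. Payload 7 kg.
Tool frame: the origin (TCP) lies at the very end of the fingers, on their centre line; the grasp point (between the pads) lies 19 mm behind it; z points along the fingers, y is the line along which they close (so a half turn about z gives the same grasp; the last joint's range is limited). The gripper opens to 88 mm and grips with 3 to 60 N. Pads are 19 mm wide; open, the fingers measure 130 mm over their backs; the gripper's body (78 mm by 193 mm) begins 47 mm behind the grasp point.
Start: joints at [-1.002, 0.359, 0.012, 0, -1.224, -0.288], TCP at [187.033, -648.548, 226.561] pointing down, gripper open.
Joint ranges: [-3.07, 3.07], [-1.43, 2.12], [-1.02, 1.25], [-3.03, 1.67], [-3.05, -0], [-3.03, 3.03]. Speed limits (rad/s): [2.39, 2.39, 3.01, 3.14, 3.14, 3.14].

INTERFACE

Orientations are given as a unit quaternion [x, y, z, w].
In Python, from plant import bot gives the robot as it stands. Calls block until the motion is done:
- bot.move_ptp(position, orientation): joint-space move of the TCP to a pose.
- bot.line_to(position, velocity=150, ori=None): straight line of the TCP; ori=None keeps the orientation; velocity is the mean speed in mm/s.
- bot.move_joints(angles): joint-space move.
- bot.move_gripper(opening, force=None): finger opening in mm; force is the grip in N (None keeps the last); returns when the fingers have stopped.
- bot.pause(seconds).
- bot.solve_ik(position, orientation): joint angles nearest the present ones, or None.
- bot.read_state(): the state.
- bot.camera(name): name is "scene" or "top" or "wrist"; returns the picture (400x640x3 uint8, red, green, blue); there is no depth.
- bot.get_calibration(name): a dict with "fx", "fy", "cx", "cy" (pixels), "view" (4x4, takes a point from world to camera coordinates); the wrist camera has in their place "T_tool_cam" (4x4, takes a point from camera to tool coordinates, whose origin is the TCP and whose axes are the flange's). Camera axes: x right, y up, looking along -z (the intrinsics and any distortion apply to the point x, -y, -z); pixel columns grow to the right and rows downward; lengths in mm; the calibration is good to about 2 mm. The wrist camera is an equidistant fisheye: a pixel r from the principal point sees the ray r / f radians off the axis. A picture is of the moment at which its call begins: read the wrist's pose just before it. get_calibration takes no time and is no camera call.
A pose or a line that the arm cannot do raises bot.Unreachable and nothing moves.
- bot.close_job(): hands the job in; it is judged then, once.
The state is a dict: "t": time; "joint_pos": joint angles; "qvel": joint speeds; "tau": joint torques, N m; "tcp_pos": TCP position; "eef_rot": TCP orientation; "contact_force": force on the tool from outside, world axes, zero at the start; "moment": the same for the moment, N m; "width": finger opening in mm; "finger_force": force on a finger pad.
Only numpy, scipy, OpenCV 4.12 (cv2) and the standard library are available. Lean on these libraries where they do the work, as an engineer would, in place of code of your own. Each camera call takes 0.05 s, during which the arm holds its last target. There are 200 camera calls.

TASK

The dryer's blower wheel is held by a grey cap nut with a left-hand (reverse) thread. Unscrew it by turning it clockwise seen from above, letting it climb freely as it comes off the thread and never forcing, jamming or yanking it, then lift it off and set it down gently in the free part of the steel parts tray, grip bar up and sitting flat. Leave the other things where they are.

Things in the scene. Friction and masses are not known exactly. Their poses are not given: they have to be found in the camera images.
- nut: Cap nut, grey plastic, 0.06-0.13 kg: round closed cap, 62 mm diameter, 27 mm tall, 54 mm inside, with an upright grip bar on top, 52 mm long (nut's x), 12 mm thick (y), 29 mm tall. Origin: centre of the skirt's lower rim, 56 mm below the bar's top; z up, on the thread axis. Two lugs hidden inside the rim run in a two-start left-hand thread on the hub. Sideways play about 1.3 mm.
- nut_grip (a point): Centre of the nut's grip bar, 41 mm above its rim. Turned clockwise from above, the nut first turns level for 5 to 55 degrees (differs each time, cannot be seen), then climbs 0.2 mm per degree. Once it has climbed 6 mm (after 34-85 degrees in all) it can be lifted off; at 10 mm (55-105 degrees) the thread ends; 40 degrees more do no harm.
- hub_top (a point): Centre of the top of the threaded hub, inside the nut, 84 mm above the bench; the hub is 24 mm tall. The nut has under 1 mm of axial play: held at one height while it climbs, or pulled up before it is free, it jams. Anticlockwise it meets a hard stop after 1 to 52 degrees. More than 25 N between nut and blower damages the thread.
- blower: Dryer blower, screwed to the bench: 210 mm square steel plate 12 mm thick, a 70 x 100 mm outlet stub 45 mm tall at one side, and a white wheel of 170 mm diameter whose flat disc lies 60 mm above the bench; it does not turn. Origin: centre of the plate's underside, on the thread axis. Screwed on, the nut's rim is 62 mm and its bar's top 118 mm above the bench.
- tray: Fixed open parts tray of steel, outside 130 mm (its x) by 220 mm (its y) and 22 mm tall, walls 4 mm, floor 4 mm thick. Origin: centre of its underside. The half towards its -y holds the pulley; the half towards +y is free. The nut lies in it fully upright with its rim on the floor.
- pulley: Loose dark steel idler pulley, 52 mm diameter, 16 mm tall, lying in the -y half of the tray. Leave it there.
- screwdriver: Loose screwdriver lying on the bench. Leave it.
- wrench: Loose steel wrench lying on the bench. Leave it.
- coupler: Loose grey plastic coupler, 62 mm diameter with a round stub on top, 34 mm tall, standing on the bench: no part of the job. Leave it.
- mug: White mug, 80 mm diameter, 95 mm tall. Leave it.
- jar: Glass jar with a steel lid, 64 mm diameter, 90 mm tall. Leave it.
Not all that is in view belongs to the job. What is shaped like the nut but green or purple is not meant.

How it is judged:
By the outcome, as a careful person would: the job done as asked, in the order asked, and still so for the second after the job is handed in, with the robot touching nothing.
It also fails if it takes over 70 s, if anything falls off the work surface, if the arm or the gripper's body presses on something with over 40 N, if the wrist force passes 120 N, or if a joint passes its speed limit or range.

## Working session

There is one attempt and no reset: what is moved stays moved. The work goes in short steps, each a Python script; the robot and the scene stay as the last script left them, time stands still between calls to the robot, and variables do not carry over. Pictures are saved under pics/ and viewed, at most 10 in all, crops included, and the job is handed in when it is done.

```bash
mkdir -p pics; ls
python3 - <<'E'
from plant import bot
import cv2,numpy as np
for n in ("scene","top"):
    im=bot.camera(n); cv2.imwrite(f"pics/{n}1.png",im[:,:,::-1])
    print(n,{k:np.round(v,3).tolist() for k,v in bot.get_calibration(n).items()})
print({k:np.round(v,3).tolist() for k,v in bot.get_calibration("wrist").items()})
print(bot.read_state())
E
```

```text
pics
scene {'fx': 439.343, 'fy': 439.343, 'cx': 323.348, 'cy': 207.745, 'view': [[-0.035, 0.999, 0.001, -21.893], [-0.803, -0.028, 0.595, 335.133], [0.595, 0.02, 0.803, -1616.06], [0.0, 0.0, 0.0, 1.0]]}
top {'fx': 401.918, 'fy': 401.918, 'cx': 318.689, 'cy': 197.316, 'view': [[-0.006, -1.0, -0.014, 38.687], [0.994, -0.008, 0.112, -487.474], [-0.112, -0.014, 0.994, -1051.192], [0.0, 0.0, 0.0, 1.0]]}
{'fx': 309.707, 'fy': 309.707, 'cx': 314.175, 'cy': 197.477, 'T_tool_cam': [[0.001, 0.957, 0.29, 78.027], [1.0, -0.001, -0.0, -0.532], [-0.0, 0.29, -0.957, -158.747], [0.0, 0.0, 0.0, 1.0]]}
{'t': 0.1, 'joint_pos': array([-1.00190931e+00,  3.59340623e-01,  1.11393056e-02, -3.35996213e-04,
       -1.22405484e+00, -2.88061820e-01]), 'qvel': array([-4.03083802e-04, -2.07839455e-03, -6.96682419e-05,  4.82236201e-04,
       -3.86796145e-04,  1.10209932e-03]), 'tau': array([-1.82275104e-03, -5.84161985e+01,  2.93749988e+01,  7.01552108e+00,
        1.01511955e-02, -2.62691015e-05]), 'tcp_pos': array([ 186.91591012, -648.15447842,  225.69013935]), 'eef_rot': array([-1.39894983e-01,  9.90166065e-01,  7.29559664e-04, -1.59588818e-04]), 'contact_force': array([-0.24469969, -0.3273606 ,  0.19643698]), 'moment': array([ 0.0021635 , -0.02405951, -0.01372896]), 'finger_force': 0.0, 'width': 87.47061257610915}
```

View pics/top1.png

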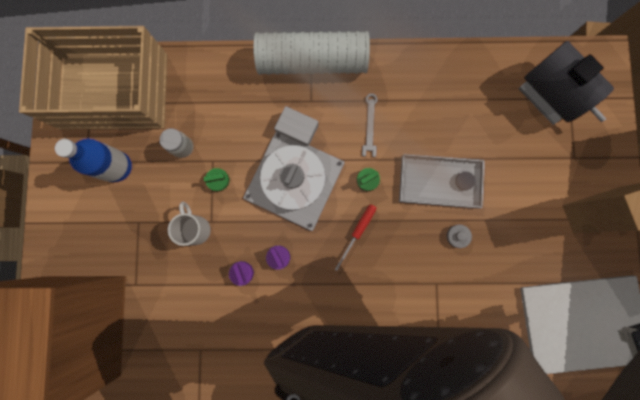

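View pics/scene1.png

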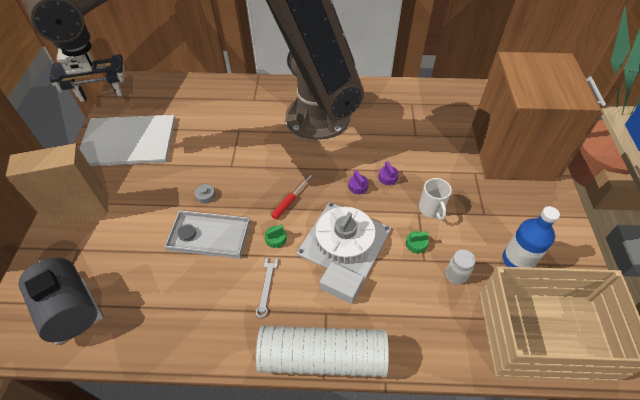

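The top view shows the nut on the wheel at about (292,176), the tray centred at (442,181) and the pulley at (465,181), so the free half is on the left at about (420,180). The green and purple lookalikes and the coupler at (459,237) stand clear. Next I compute a coarse position and hover for a wrist look.

```bash
cat > h.py <<'E'
from plant import bot
import cv2,numpy as np
from scipy.spatial.transform import Rotation as R
def ray(name,uv,pose=None):
    c=bot.get_calibration(name); u,v=(uv[0]-c["cx"])/c["fx"],(uv[1]-c["cy"])/c["fy"]
    if name=="wrist":
        r=np.hypot(u,v); s=np.sin(r)/max(r,1e-9); d=np.array([u*s,-v*s,-np.cos(r)])
        T=np.eye(4); T[:3,:3]=R.from_quat(pose[1]).as_matrix(); T[:3,3]=pose[0]; T=T@np.array(c["T_tool_cam"])
    else:
        d=np.array([u,-v,-1.]); T=np.linalg.inv(np.array(c["view"]))
    return T[:3,3],T[:3,:3]@d
def cast(name,uv,z,pose=None):
    o,d=ray(name,uv,pose); return (o+d*(z-o[2])/d[2])[:2]
def down(yaw): # tool z down; tool y axis at world angle yaw+90 (closing line), tool x at yaw
    return (R.from_euler("z",yaw)*R.from_euler("x",np.pi)).as_quat()
def wrist(fn):
    s=bot.read_state(); im=bot.camera("wrist"); cv2.imwrite(fn,im[:,:,::-1]); return im,(s["tcp_pos"],s["eef_rot"])
E
python3 - <<'E'
from h import *
n=cast("top",(292,176),118); t=cast("top",(442,181),22); f=cast("top",(421,180),4)
print(n,t,f)
# scan the down orientations: joint 6 vs yaw
for y in range(-180,180,30):
    q=bot.solve_ik([n[0],n[1],218],down(np.radians(y)))
    print(y,None if q is None else np.round(q,2))
E
```

```text
[531.12848877  99.8763954 ] [ 530.15083901 -297.67279234] [ 536.13332015 -245.66608229]
-180 [ 0.55  0.14 -0.3  -0.   -1.13 -2.12]
-150 [ 0.55  0.14 -0.3  -0.   -1.13 -1.6 ]
-120 [ 0.55  0.14 -0.3   0.   -1.13 -1.07]
-90 [ 0.55  0.14 -0.3   0.   -1.13 -0.55]
-60 [ 0.55  0.14 -0.3   0.   -1.13 -0.03]
-30 [ 0.55  0.14 -0.3   0.   -1.13  0.5 ]
0 [ 0.55  0.14 -0.3   0.   -1.13  1.02]
30 [ 0.55  0.14 -0.3   0.   -1.13  1.55]
60 [ 0.55  0.14 -0.3   0.   -1.13  2.07]
90 [ 0.55  0.14 -0.3   0.   -1.13  2.59]
120 None
150 [ 0.55  0.14 -0.3  -0.   -1.13 -2.64]
```

Run:
```python
from h import *
bot.move_ptp([531,100,250],down(np.radians(-34)))
im,p=wrist("pics/w1.png"); print(p,bot.read_state()["t"])
```

```text
(array([531.12472871,  99.42527739, 249.93000819]), array([ 9.56139715e-01, -2.92910967e-01, -4.38046624e-05,  9.85147967e-05])) 3.05
```

View pics/w1.png

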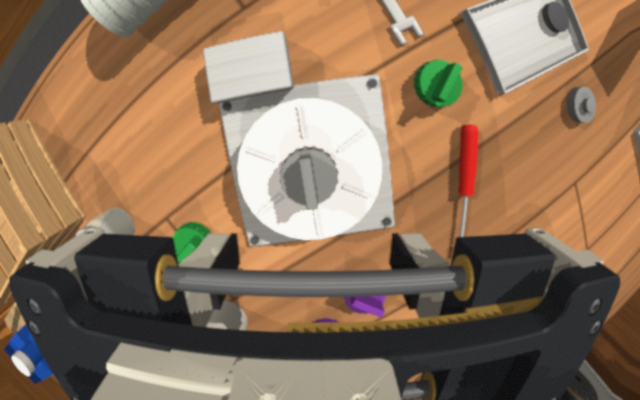

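The wheel is at about (311,168), with the cap and bar at (308,178). The bar runs from about (304,157) to (313,208). I'll fit the wheel circle for the axis and zoom in on the bar.

Run:
```python
from h import *
im=cv2.imread("pics/w1.png"); s=bot.read_state(); p=(s["tcp_pos"],s["eef_rot"])
hsv=cv2.cvtColor(im,cv2.COLOR_BGR2HSV)
m=((hsv[...,2]>205)&(hsv[...,1]<40)).astype(np.uint8); m[:, :200]=0; m[:80]=0;m[250:]=0;m[:,400:]=0
c=max(cv2.findContours(m,0,cv2.CHAIN_APPROX_NONE)[0],key=cv2.contourArea)
c=cv2.convexHull(c)[:,0]
w=np.array([cast("wrist",q,60,p) for q in c])
A=np.c_[2*w,np.ones(len(w))]; 
for _ in range(3):
    x=np.linalg.lstsq(A,(w**2).sum(1),rcond=None)[0]; r=np.sqrt(x[2]+x[:2]@x[:2]); e=abs(np.hypot(*(w-x[:2]).T)-r); k=e<2.5; w=w[k];A=A[k]
print("wheel",x[:2],r,len(w))
cr=cv2.resize(im[135:215,268:348],None,fx=7,fy=7,interpolation=cv2.INTER_CUBIC); cv2.imwrite("pics/w1c.png",cr)
```

```text
wheel [551.511848    92.39141018] 97.2467611919629 7
```

View pics/w1c.png

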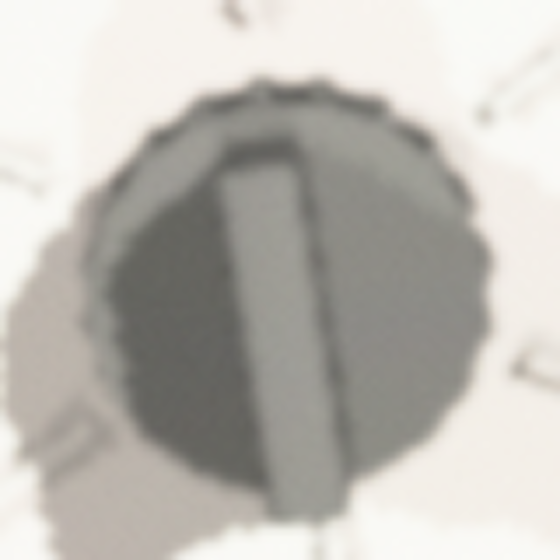

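The crop shows the bar's top face clearly, with corners at crop pixels (222,175), (295,168), (350,510) and (272,517). I cast them onto z=118.

Run:
```python
from h import *
s=bot.read_state(); p=(s["tcp_pos"],s["eef_rot"])
c=[(222,175),(295,168),(350,510),(272,517)]
w=np.array([cast("wrist",(a/7+267.5,b/7+134.5),118,p) for a,b in c]); print(w.round(1),w.mean(0))
d=(w[0]+w[1]-w[2]-w[3])/2; yaw=np.degrees(np.arctan2(d[1],d[0])); print("len",np.hypot(*d),"yaw",yaw)
n=w.mean(0)
# second look straight above, offset so the nut is central in view
yaw=(yaw+90)%180-90
bot.move_ptp([*n,190],down(np.radians(yaw)))
im,p=wrist("pics/w2.png")
cv2.imwrite("pics/w2c.png",cv2.resize(im[100:300,220:420,::-1],None,fx=3,fy=3,interpolation=cv2.INTER_CUBIC))
print(p,bot.read_state()["joint_pos"].round(2))
```

```text
[[563.   95. ]
 [558.2  86.2]
 [513.5 107.3]
 [518.8 117.1]] [538.37552888 101.39112016]
len 49.46937608549957 yaw -25.85685934379131
(array([537.99015422, 100.55043059, 189.606028  ]), array([ 9.74307282e-01, -2.25217221e-01, -9.50142222e-04,  1.27333974e-03])) [ 0.54  0.18 -0.32  0.   -1.07  0.57]
```

View pics/w2c.png

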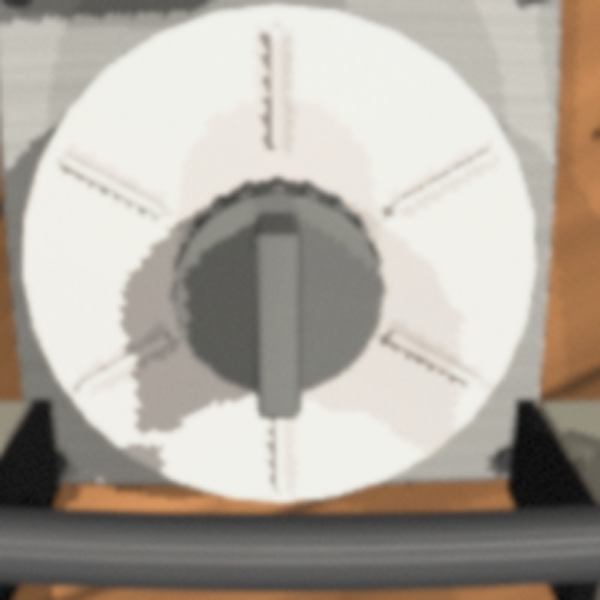

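The bar stands upright in the view, at crop x 257–300 and y 232–416. It's centred between the fingers (50 and 515), so the yaw is right. I'll refine, descend and grip lightly.

Run:
```python
from h import *
s=bot.read_state(); p=(s["tcp_pos"],s["eef_rot"])
c=[(257,232),(299,232),(300,416),(259,416)]
w=np.array([cast("wrist",(a/3+219.5,b/3+99.5),118,p) for a,b in c])
d=(w[0]+w[1]-w[2]-w[3])/2; yaw=np.arctan2(d[1],d[0]); n=w.mean(0); print(n,np.hypot(*d),np.degrees(yaw))
q=down(yaw)
bot.move_gripper(40,5)
bot.line_to([*n,130],120,q); bot.pause(.3)
s=bot.read_state(); f0=s["contact_force"]; m0=s["moment"]; print("bias",f0,m0)
bot.line_to([*n,92.5],40); bot.pause(.2); s=bot.read_state(); print(s["contact_force"]-f0,s["tcp_pos"],s["width"])
bot.move_gripper(0,5); bot.pause(.3); s=bot.read_state()
print("grip",s["contact_force"]-f0,s["moment"]-m0,s["tcp_pos"],s["width"],s["finger_force"],s["t"])
np.savez("g.npz",n=n,yaw=yaw,f0=f0,m0=m0)
```

```text
[539.48588315 102.23847259] 51.4325177118343 -25.63539481420367
bias [-0.23055468  0.44171022 -0.62129356] [-5.38669639e-02  1.79361800e-01  1.05022202e-04]
[1.36177166 0.03501653 0.74960608] [539.59963454 102.29321201  92.7539446 ] 40.31801157822619
grip [-0.55116512 -0.69125736  0.40619526] [-0.09072561  0.08054605  0.00299838] [539.456547   102.2013145   92.51392713] 12.033657622213036 5.000058263540268 7.5083
```

```bash
cat > turn.py <<'E'
from h import *
import sys
g=np.load("g.npz"); f0=g["f0"]; m0=g["m0"]
bot.move_gripper(0,10)
s=bot.read_state(); pos=np.array([*g["n"],92.5]); z0=92.5; a=0.; ff=False; hist=[]
while a<112 and pos[2]-z0<10.3:
    a+=2; pos[2]+=0.4*ff
    bot.line_to(pos,6 if ff else 10,down(float(g["yaw"])-np.radians(a)))
    s=bot.read_state(); F=s["contact_force"]-f0; M=s["moment"]-m0
    hist.append((a,*F,M[2],pos[2]-z0,s["width"],s["t"]))
    if np.linalg.norm(F)>13 or s["finger_force"]<2: print("STOP"); break
    pos[2]+=np.clip(0.12*(F[2]-(0 if ff else 1.0)),-0.4 if ff else 0,0.5)
    pos[:2]+=np.clip(0.04*F[:2],-.15,.15)
    if pos[2]-z0>0.9: ff=True
np.set_printoptions(suppress=True,precision=2,linewidth=120)
print(np.array(hist)); print(pos, s["joint_pos"],s["tcp_pos"])
np.savez("t.npz",pos=pos,a=a)
E
python3 turn.py
```

```text
[[ 2.    0.83 -1.13  0.84  0.02  0.   12.34  7.97]
 [ 4.    0.88 -0.05  0.52 -0.02  0.   11.9   8.22]
 [ 6.    0.63 -0.92  0.64  0.04  0.   12.27  8.47]
 [ 8.    0.36 -1.22  0.67 -0.05  0.   11.5   8.72]
 [10.   -0.08  0.04  0.93 -0.05  0.   12.04  8.97]
 [12.    0.74 -0.64  0.71 -0.04  0.   11.71  9.22]
 [14.    0.11 -0.37  0.22 -0.06  0.   11.98  9.47]
 [16.   -0.19 -0.96  0.59 -0.05  0.   11.74  9.72]
 [18.    1.24 -0.61  1.61  0.04  0.   11.96  9.97]
 [20.   -0.52 -0.52  0.12 -0.02  0.07 11.82 10.22]
 [22.   -0.14 -0.25  0.43 -0.02  0.07 12.22 10.47]
 [24.    0.02 -0.94 -0.19  0.02  0.07 11.76 10.72]
 [26.   -0.04 -0.56  0.32  0.04  0.07 11.95 10.97]
 [28.    0.56 -1.43 -0.08  0.02  0.07 11.92 11.22]
 [30.   -2.95 -0.85  2.4   0.05  0.07 12.32 11.47]
 [32.   -2.51 -1.17  2.47  0.09  0.24 11.63 11.72]
 [34.   -5.2  -1.59  3.48  0.09  0.42 11.86 11.97]
 [36.   -3.56 -2.12  3.85  0.08  0.72 12.28 12.22]
 [38.   -3.1  -1.41  3.69  0.12  1.46 12.24 12.5 ]
 [40.   -1.99 -2.25  1.03 -0.08  2.3  12.06 12.79]
 [42.   -1.37 -1.03  0.69 -0.04  2.82 11.99 13.04]
 [44.   -1.71 -1.36  0.15  0.
[... 273 characters left out ...]
54]
 [56.   -0.49 -0.96 -0.32 -0.02  5.98 12.02 14.79]
 [58.   -0.82 -0.29 -0.36 -0.03  6.34 11.75 15.04]
 [60.    0.26 -1.1  -0.14  0.01  6.7  11.91 15.29]
 [62.   -0.29 -1.69 -0.11  0.07  7.08 12.1  15.54]
 [64.    0.36 -0.49  0.44  0.02  7.47 12.23 15.79]
 [66.   -0.58  0.34  0.03  0.02  7.92 12.39 16.04]
 [68.   -0.05  0.04 -0.1  -0.    8.33 12.18 16.29]
 [70.   -0.26 -0.35  0.16 -0.01  8.71 12.08 16.54]
 [72.   -0.09 -0.79  0.05 -0.02  9.13 11.99 16.79]
 [74.   -0.07 -0.51  0.27  0.06  9.54 12.01 17.04]
 [76.    0.31 -0.21  0.2   0.02  9.97 12.28 17.29]
 [78.   -0.48 -0.48  1.15 -0.05 10.4  11.41 17.54]]
[538.74 101.04 103.03] [ 0.54  0.27 -0.43  0.   -0.87 -0.78] [538.81 101.07 102.89]
```

Turning went cleanly. The climb began at about 28°, and the nut has now risen 10 mm with forces below 7 N. I'll turn a little further, lift under a force check, and look at the tray.

Run:
```python
from h import *
g=np.load("g.npz"); t=np.load("t.npz"); f0=g["f0"]; pos=t["pos"].copy(); yaw=float(g["yaw"])
for a in (82,86,90):
    bot.line_to(pos,6,down(yaw-np.radians(a))); 
ok=True
for i in range(10):
    pos[2]+=1.5+.5*i; bot.line_to(pos,15); F=bot.read_state()["contact_force"]-f0; print(round(pos[2],1),F.round(1))
    if np.linalg.norm(F)>9: ok=False; print("STOP"); break
if ok:
    s=bot.read_state(); print(s["width"],s["finger_force"])
    bot.move_gripper(0,20)
    pos[2]=230; bot.line_to(pos,150)
    # tray hover, camera looking; long bar along tray x
    bot.move_ptp([536,-246,230],s["eef_rot"])
    im,p=wrist("pics/w3.png"); print(p,bot.read_state()["t"],bot.read_state()["width"])
```

```text
104.5 [ 0.1 -0.9 -0.8]
106.5 [-0.4 -0.  -0.4]
109.0 [-0.1 -0.4 -0.7]
112.0 [ 0.5 -1.   0. ]
115.5 [ 0.6 -0.6 -0.2]
119.5 [-0.2 -0.5 -0.4]
124.0 [0.6 0.9 0.2]
129.0 [ 0.7  0.1 -0.3]
134.5 [ 0.1 -0.6  0.1]
140.5 [-0.2 -1.  -0.1]
11.785984424032353 9.999804049730301
(array([ 536.20979113, -245.23071852,  229.77193933]), array([-5.32862564e-01,  8.46201782e-01,  1.77428123e-04,  8.87421477e-06])) 24.6167 12.070672238142686
```

View pics/w3.png

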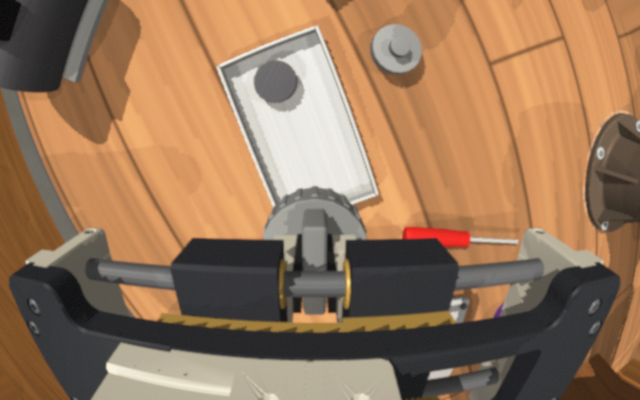

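The nut is held level. The tray rim corners are at (219,67), (320,27) and (378,195), and the pulley is at (276,80). I compute the centre of the free half and lower the nut until it touches.

Run:
```python
from h import *
g=np.load("g.npz"); f0=g["f0"]
s=bot.read_state(); p=(s["tcp_pos"],s["eef_rot"])
A,B,C=[cast("wrist",u,22,p) for u in ((219,67),(320,27),(378,195))]
pu=cast("wrist",(276,80),20,p); print(A,B,C,pu,np.hypot(*(A-B)),np.hypot(*(B-C)))
ctr=(A+C)/2; v=(C-B)/np.hypot(*(C-B)); tgt=ctr+v*52; print("ctr",ctr,"tgt",tgt,"pulley dist",np.hypot(*(tgt-pu)))
if not (np.hypot(*(tgt-[536,-246]))<25): raise SystemExit("check")
bot.line_to([*tgt,100],120); bot.pause(.2)
fb=bot.read_state()["contact_force"]
# rim-to-TCP: gripped at TCP 92.5 with rim 62 -> 30.5 (+ slip); floor at 4
bot.line_to([*tgt,39],50); z=39; 
while z>31:
    z-=.4; bot.line_to([*tgt,z],8); F=bot.read_state()["contact_force"]-fb
    if F[2]>2.5: break
print("touch",z,F,bot.read_state()["t"])
bot.pause(.2); bot.move_gripper(14,10); bot.move_gripper(34); bot.pause(.2)
bot.line_to([*tgt,110],60); bot.line_to([*(tgt-v*40),230],150)
print(bot.read_state()["t"])
bot.move_ptp([tgt[0]-60,tgt[1]+40,240],s["eef_rot"])
im,p=wrist("pics/w4.png"); im=bot.camera("scene"); cv2.imwrite("pics/s2.png",cv2.resize(im[130:330,130:430,::-1],None,fx=2.6,fy=2.6))
```

```text
[ 583.30111032 -411.88647387] [ 455.50422801 -399.93400862] [ 477.41266596 -184.37950569] [ 529.5368686  -364.43863493] 128.35460472669814 216.6650026837819
ctr [ 530.35688814 -298.13298978] tgt [ 535.61495363 -246.39951177] pulley dist 118.1955063165997
touch 34.20000000000002 [-0.61033075  1.46442823  4.35737123] 30.4167
34.1167
```

View pics/w4.png

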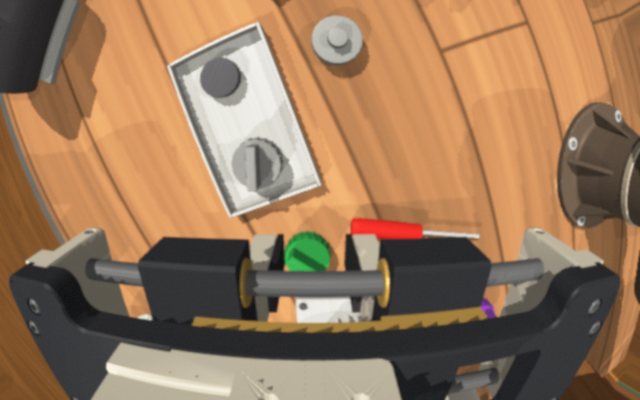

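View pics/s2.png

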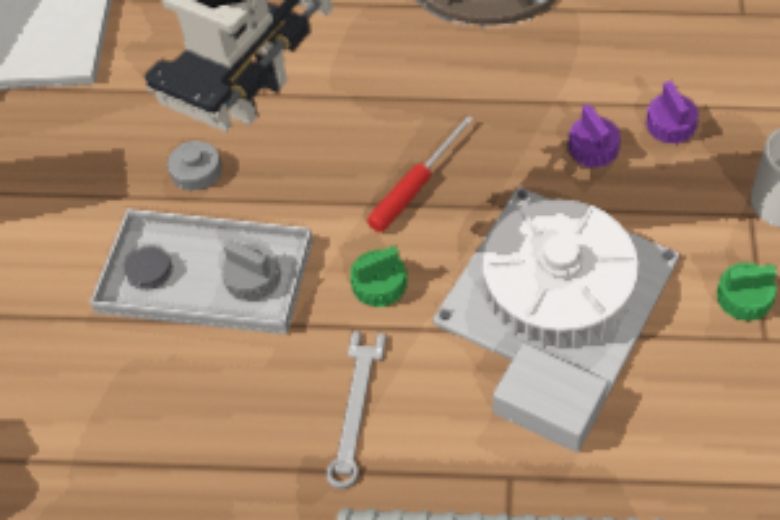

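The nut sits flat with its bar up in the free half of the tray, at wrist pixel (258,165) and scene crop (250,270). The pulley is undisturbed, everything else is in place, and the gripper is clear.

```bash
python3 -c "
from plant import bot
print(bot.close_job())"
```

```text
the job is handed in; nothing more can be done
None
```

The cap nut was unscrewed clockwise with measured forces below 7 N, set down upright and flat in the free half of the tray, nothing else was moved, and the job is handed in.

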